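# Shut the tube-drilling jig and pin it

## Task

Swing the open top half of the hinged drilling jig down until it is fully shut over the tube, then take the locking pin (the one with the plain straight round grip) out of the wooden rack and push it down through the lined-up holes of both halves until its collar sits on the jig. Finish while still holding: do not let go at the end, but stay with the hand on the pin, pressing it down firmly (about 10 N) to keep the halves shut, with the other two plugs left in the rack and everything else on the bench left where it is.

Things in the scene. Friction and masses are not known exactly. Their poses are not given: they have to be found in the camera images.
- jig: Hinged drilling jig bolted down, place and yaw vary. Origin: centre of underside; x along tube and hinge. Dark steel lower half 100 x 120 x 40 mm high, 8 mm high ears to 150 mm in x; fixed steel tube, 20 mm across, 150 long, along x at y 0, z 40. Hinge axis at y +55, z 40. Aluminium top half when shut: y -58 to +48, 90 mm long in x, z 40 to 58.
- leaf (a joint): Opening angle of the aluminium top half: 0 shut, 1.5 open nearly upright; starts 0.9 to 1.35 rad. The stiff hinge (0.4 N m friction, half weighs 450 g) leaves it where it is put: push it fully shut, e.g. with closed fingertips on its outer face, coming from the hinge side (+y of the jig), over and then down with about 10 N. It then stays shut.
- leaf_hole (a point): Mouth of the through hole (14.4 mm, 1.5 mm chamfer) in the outer face of the top half, 92 mm from the hinge axis towards the free edge, 18 mm above the half's inner face; moves with the half. When shut: 58 mm above the bench, straight above base_hole.
- leaf_hinge (a point): Point on the hinge axis at the middle of the jig (jig x 0, y +55 mm), 40 mm above the bench.
- base_hole (a point): Mouth of the vertical hole in the lower half, at jig x 0, y -37 mm, 40 mm above the bench: 14.4 mm across, 34 mm deep, 1.5 mm chamfer.
- rack: Pale wooden pin rack, a block 70 (x) by 190 (y) by 55 mm high, fixed to the bench; place and yaw vary. Origin: centre of its underside. Three 18 mm holes, 50 mm deep, at y = -60, 0 and +60 mm hold the pin and two plugs upright, in any order.
- pin: Steel locking pin upright in the rack, about 120 g. Origin: tip at its lower end, z up. Shank 12 mm across, 48 long, 1.5 mm chamfer; collar 26 across from 48 to 53 mm; plain round grip 18 across from 53 to 93 mm above the origin. The collar rests on the rack: origin 7 mm above the bench; home in the jig: 10 mm above the bench.
- tee_plug: Similar steel plug in the rack with a T-shaped handle (crossbar 56 mm long, 83 mm above its lower end). Stays in the rack. Origin: its lower end.
- disc_plug: Similar steel plug in the rack with a flat disc for a head (36 mm across, its top 77 mm above its lower end). Stays in the rack. Origin: its lower end.
- driver: Screwdriver lying on the bench, 190 mm long. Leave it.
- tin: Paint tin, 90 mm across, 100 mm tall. Leave it.
- jar: Amber glass jar, 56 mm across, 75 mm tall. Leave it.
- tape: Roll of tape lying flat, 90 mm across, 24 mm tall. Leave it.
- spanner: Spanner lying on the bench, 180 mm long. Leave it.
- carton: Cardboard carton, 70 by 110 by 60 mm. Leave it.
Not all that is in view belongs to the job. Leave any blue or purple look-alike of the pin alone. Leave any red look-alike of the jig alone.

How it is judged:
By the outcome, as a careful person would: the job done as asked, in the order asked, and still so for the second after the job is handed in, while the arm keeps its last pose, push and grip.
It also fails if it takes over 56 s, if anything falls off the work surface, if the arm or the gripper's body presses on something with over 40 N, if the wrist force passes 120 N, or if a joint passes its speed limit or range.

## Robot

A 7-joint arm with a two-finger parallel gripper is mounted at the origin on the work surface. World frame = base frame: x ahead of the robot, y to its left, z up, the work surface at z = 0. Lengths are in m, angles in rad, forces in N, time in s.
With the tool pointing down it reaches from about 0.4 to 0.85 m from the base axis. Payload 4.4 kg.
Tool frame: the origin (TCP) lies midway between the tips of the shut fingers; the grasp point (between the pads) lies 19 mm behind it; y points along the fingers, z is the direction in which the jaws open and shut, and the axes are right-handed (so a half turn about y gives the same grasp; the last joint's range is limited). The gripper opens to 94 mm and grips with 3 to 60 N. Pads are 16 mm wide; open, the fingers measure 119 mm over their backs; the gripper's body (75 mm by 177 mm) begins 78 mm behind the grasp point.
Start: joints at [1.227, 0.628, 0.038, 1.517, -0.027, 0.996, -0.02], TCP at [0.178, -0.625, 0.205] pointing down, gripper open.
Joint ranges: [-3.06, 3.06], [-0.37, 2.12], [-1.25, 1.32], [0.18, 2.47], [-1.1, 4.24], [0.23, 1.98], [-2.94, 2.94]. Speed limits (rad/s): [2.57, 2.57, 3.14, 3.14, 3.14, 3.14, 3.14].

## Interface

Orientations are given as [roll, pitch, yaw] about the fixed x, y, z axes, in that order (R = Rz(yaw) Ry(pitch) Rx(roll)).
In Python, from bench import * gives the robot as it stands.
- The arm moves only by the tool apply_moves, never from a script. Its argument "series" is a list of rows, each an object of numbers: "rx", "ry", "rz": the turn, a rotation vector about the tool's x, y, z in degrees; "tx", "ty", "tz": the shift along the tool's x, y, z in m; "claw": the finger opening in m, from 0 to 0.094. A call has 1 to 8 rows; each row shifts and turns the commanded pose from where the row before left it, along the tool's axes as they then stand; what a row does not reach is not made up. A row lasts 1/8 s, in which the tool goes at most 62.5 mm and 10.7 degrees, less where a joint would pass 70% of its speed; a pose out of reach is approached as far as the arm can. A call is refused whole if a number of a shift passes 0.0625 or a number of a turn 10.7, either way. A call with a gripper value outside its range is refused whole. The fingers move at their own pace and stop on an object; "newtons" is the grip in N (left out, the last holds). Time passes only in rows, so rows that do not move let the fingers close. It gives the time, the measured TCP pose, the force and the opening at its end, in the units of the state.
- read_state(): the state, without advancing time (a new reading comes with each control period).
- snapshot(name): name is "side" or "top" or "wrist"; returns the picture (480x640x3 uint8, red, green, blue); there is no depth.
- get_calibration(name): a dict with "vfov" (degrees; the focal length in pixels is half the picture's height over the tangent of half this angle, whatever the lens; pixels are square), "cx", "cy" (the principal point, pixels), "D" ([k1, k2, p1, p2, k3] as OpenCV has them; the pictures are not rectified), "rvec" (rotation vector, rad) and "tvec" (3), from world to camera coordinates, as OpenCV has them. Camera axes: x right, y down, z forward; pixel columns grow to the right and rows downward; lengths in m; the calibration is good to about 2 mm. A picture is of the moment at which its call begins: read the wrist's pose just before it. get_calibration takes no time and is no camera call; for the wrist camera it gives the pose at the moment of the call.
- hand_in(): hands the job in, once; it reports no verdict.
The state is a dict: "clock": time; "joint_pos": joint angles; "dq": joint speeds; "tau": joint torques, N m; "eef_pos": TCP position; "tcp_rot": TCP orientation; "ft_force": force on the tool from outside, world axes, zero at the start; "wrist_torque": the same for the moment, N m; "width": finger opening in m.
Only numpy, scipy, OpenCV 4.12 (cv2) and the standard library are available. Lean on these libraries where they do the work, as an engineer would, in place of code of your own. Each camera call takes 0.05 s, during which the arm holds its last target. There are 200 camera calls.

## Working session

There is one attempt and no reset: what is moved stays moved. The work goes in short steps, Python scripts to look and compute and a tool call to move; the robot and the scene stay as the last step left them, time stands still between calls to the robot, and variables do not carry over. Pictures are saved under pics/ and viewed, about 8 in all and at most 12, crops included, and the job is handed in when it is done.

Besides the shell and the picture viewer there is one more tool, called after "Request:" as name(argument=value, ...) on one line, values as JSON. apply_moves: Moves the arm, as the interface text tells. Its arguments: {"type":"object","properties":{"series":{"type":"array"},"newtons":{"type":"number"}},"required":["series"]}

```bash
ls; mkdir -p pics
python3 - <<'E'
from bench import *
import cv2,numpy as np
print(read_state())
for n in("side","top"):
    cv2.imwrite(f"pics/{n}0.png",snapshot(n)[:,:,::-1]); print(n,get_calibration(n))
E
```

```text
pics
{'clock': 0.0, 'joint_pos': array([ 1.22721295,  0.62934737,  0.0384374 ,  1.5183457 , -0.02698728,
        0.99627289, -0.02002598]), 'dq': array([-2.86614153e-05,  2.58448781e-04,  1.30439048e-03,  4.64636789e-04,
        7.92241450e-04,  1.93179329e-03,  5.17112172e-04]), 'tau': array([ 8.60476371e-05, -5.49723566e+01,  1.14408966e+00, -1.86630392e+01,
       -5.20551810e-02,  2.35987123e-02,  2.33033552e-04]), 'eef_pos': array([ 0.17809394, -0.62444797,  0.20456036]), 'tcp_rot': array([-1.57265144e+00, -3.19843081e-05, -2.86382411e+00]), 'ft_force': array([0.20948922, 0.63406537, 0.12180226]), 'wrist_torque': array([-0.01206443, -0.0328749 , -0.02402429]), 'width': 0.09371446136890987}
side {'vfov': 54.6732731177642, 'cx': 310.4717932534295, 'cy': 237.57502684937344, 'D': array([-0.04056308,  0.        ,  0.        ,  0.        ,  0.        ]), 'rvec': array([ 1.98343571, -0.81087423,  0.47787897]), 'tvec': array([-0.3506409 ,  0.23568366,  0.57681677])}
top {'vfov': 46.979629557705714, 'cx': 325.13762989309714, 'cy': 247.99911855001406, 'D': array([-0.03822908,  0.        ,  0.        ,  0.        ,  0.        ]), 'rvec': array([ 2.14534908, -2.11766721,  0.19491936]), 'tvec': array([0.02519528, 0.55189996, 1.12201758])}
```

View pics/top0.png

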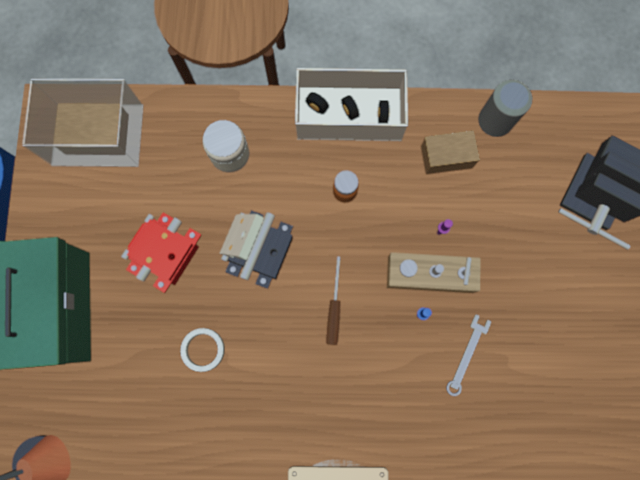

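View pics/side0.png

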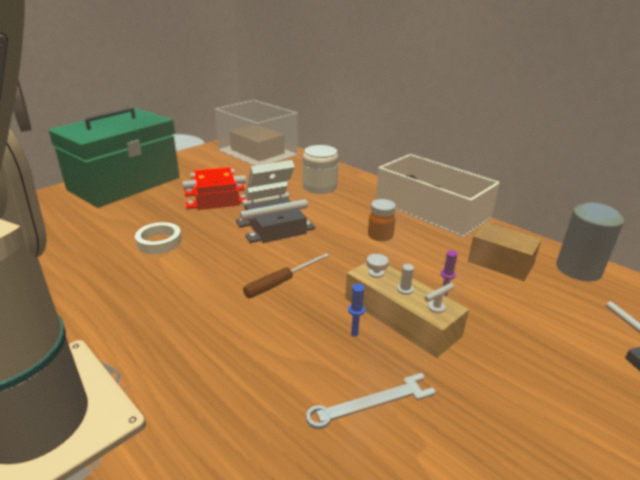

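The top view shows the jig at about (258,250), with its base hole near (272,251) and the leaf leaning left. The rack is at about (434,272) with the pin in the middle hole at (437,271); the T plug is to its right and the disc plug to its left. The side view agrees: disc (377,264), pin (407,277), T (438,297). The red jig and the blue and purple pins are decoys. Next I'll enlarge the jig and rack in both views.

```bash
cat > h.py <<'E'
from bench import *
import cv2,numpy as np
from scipy.spatial.transform import Rotation as Rn
def K(c):
    f=240/np.tan(np.radians(c["vfov"]/2)); return np.array([[f,0,c["cx"]],[0,f,c["cy"]],[0,0,1]])
def ray(c,p):
    p=np.array(p,float).reshape(-1,1,2); u=cv2.undistortPoints(p,K(c),c["D"])[:,0]
    R=cv2.Rodrigues(c["rvec"])[0]; o=-R.T@c["tvec"]
    d=np.c_[u,np.ones(len(u))]@R; return o,d/np.linalg.norm(d,axis=1)[:,None]
def onz(c,p,z):
    o,d=ray(c,p); return o+d*((z-o[2])/d[:,2])[:,None]
def tri(c1,p1,c2,p2):
    o1,d1=ray(c1,[p1]);o2,d2=ray(c2,[p2]);A=np.c_[d1[0],-d2[0]]
    s=np.linalg.lstsq(A,o2-o1,rcond=None)[0];a=o1+d1[0]*s[0];b=o2+d2[0]*s[1]
    return (a+b)/2,np.linalg.norm(a-b)
def proj(c,P): return cv2.projectPoints(np.array(P,float).reshape(-1,1,3),c["rvec"],c["tvec"],K(c),c["D"])[0][:,0]
def crop(im,x,y,w,h,s): return cv2.resize(im[y:y+h,x:x+w],None,fx=s,fy=s,interpolation=cv2.INTER_CUBIC)
E
python3 - <<'E'
from h import *
t=cv2.imread("pics/top0.png");s=cv2.imread("pics/side0.png")
a=np.hstack([crop(t,210,200,100,75,4),crop(t,380,235,100,75,4)])
b=np.hstack([crop(s,230,155,100,85,4),crop(s,350,245,100,85,4)])[:300]
cv2.imwrite("pics/z0.png",np.vstack([a,b]))
E
```

```text
(no output)
```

View pics/z0.png

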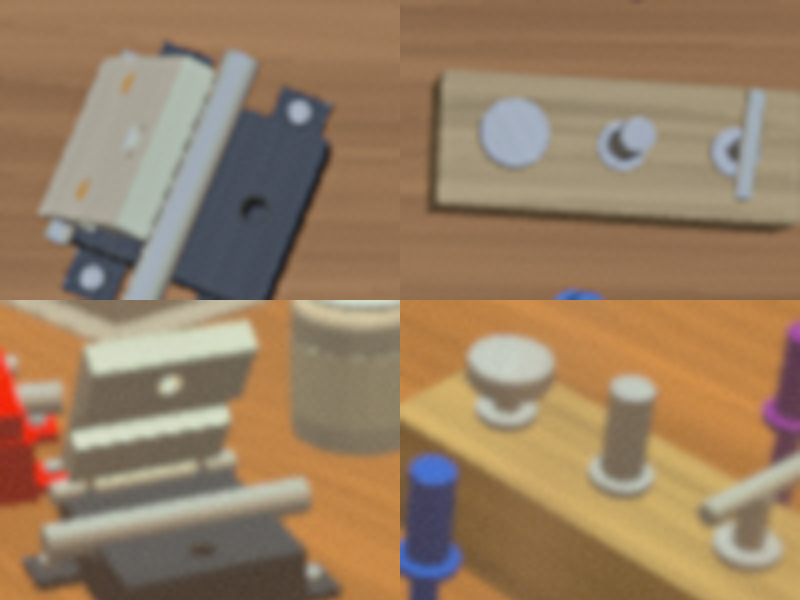

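Run:
```python
from h import *
np.set_printoptions(precision=4,suppress=True)
ct,cs=get_calibration("top"),get_calibration("side")
print("base hole",tri(ct,(273.7,251.7),cs,(280.7,217.5)),onz(ct,(273.7,251.7),.04))
print("tube far end",tri(ct,(270,214.3),cs,(305,203)))
print("pin top",tri(ct,(439.2,268.7),cs,(408.2,266.7)),onz(ct,(439.2,268.7),.1))
print("collar",tri(ct,(435.7,271.3),cs,(405.5,288.2)),onz(ct,(435.7,271.3),.06))
B=onz(ct,[(284.7,227.5),(263,282),(232.7,269.2),(252,212)],.012);print("bolts",B)
print("leafhole out",onz(ct,(242.8,235),.11), "side", onz(cs,(272.5,176),.11))
# tube edges + rack from masks
t=cv2.imread("pics/top0.png");
# tube direction: bright pixels
hsv=cv2.cvtColor(t,cv2.COLOR_BGR2HSV)
m=((hsv[:,:,2]>120)&(hsv[:,:,1]<60)&(hsv[:,:,0]>90)).astype(np.uint8)
r=m[200:290,225:300]; n,l,st,cc=cv2.connectedComponentsWithStats(r)
for i in range(1,n):
  if st[i,4]>60:
    q=np.argwhere(l==i)[:,::-1]+[225,200]; mr=cv2.minAreaRect(q.astype(np.float32)); print(mr)
    bx=cv2.boxPoints(mr); print(onz(ct,bx,.045))
w=snapshot("wrist");cv2.imwrite("pics/w0.png",w[:,:,::-1]);c=get_calibration("wrist");R=cv2.Rodrigues(c["rvec"])[0];print("wristcam",-R.T@c["tvec"],R[2],c["vfov"])
print(Rn.from_euler("xyz",read_state()["tcp_rot"]).as_matrix())
```

```text
base hole (array([0.5447, 0.1412, 0.0393]), np.float64(0.002453388566041528)) [[0.5436 0.1419 0.04  ]]
tube far end (array([0.6259, 0.1513, 0.0418]), np.float64(0.0023880851018963363))
pin top (array([ 0.5042, -0.1995,  0.1006]), np.float64(0.0035657367235711413)) [[ 0.5031 -0.1982  0.1   ]]
collar (array([ 0.5042, -0.2005,  0.06  ]), np.float64(0.0030628359497700277)) [[ 0.5032 -0.1993  0.06  ]]
bolts [[0.6027 0.1218 0.012 ]
 [0.4815 0.1657 0.012 ]
 [0.5086 0.2325 0.012 ]
 [0.6368 0.1951 0.012 ]]
leafhole out [[0.565  0.1989 0.11  ]] side [[0.5706 0.1925 0.11  ]]
((256.1947937011719, 245.36993408203125), (4.720261573791504, 70.38166809082031), 23.085134506225586)
[[0.4881 0.2105 0.045 ]
 [0.6291 0.1566 0.045 ]
 [0.6251 0.1472 0.045 ]
 [0.4843 0.2012 0.045 ]]
wristcam [ 0.2442 -0.6076  0.3836] [-0.2259 -0.063  -0.9721] 64.13884132646307
[[-0.9617 -0.0004  0.2743]
 [-0.2743  0.0014 -0.9617]
 [-0.     -1.     -0.0015]]
```

The points agree with the text: base hole z 39 mm, pin top z 100.6 mm, collar z 60 mm. The jig yaw is about -20.4°, its origin about (0.557,0.177) and the leaf about 1.0 rad open. Starting the move now.

Request:
apply_moves(series=[{"tx": -0.04, "ty": -0.006, "tz": -0.046, "claw": 0.0}, {"tx": -0.04, "ty": -0.006, "tz": -0.046}, {"tx": -0.04, "ty": -0.006, "tz": -0.046}, {"tx": -0.04, "ty": -0.006, "tz": -0.046}, {"tx": -0.04, "ty": -0.006, "tz": -0.046}, {"tx": -0.04, "ty": -0.006, "tz": -0.046}, {"tx": -0.04, "ty": 0, "tz": -0.046}, {"tx": -0.04, "ty": 0, "tz": -0.046}], newtons=40)

```text
validation failed for argument at $.se...
```

```bash
cat >> h.py <<'E'
np.set_printoptions(precision=4,suppress=True)
def go(P,yaw):
    "shift in the present tool axes (m) to TCP P, and ry (deg) to bring jaw axis z to yaw (deg) with tool down"
    s=read_state();R=Rn.from_euler("xyz",s["tcp_rot"]).as_matrix();z=R[:,2]
    Rt=np.array([[-np.sin(np.radians(yaw+180)),0,np.cos(np.radians(yaw))],[-np.sin(np.radians(yaw-90)),0,np.sin(np.radians(yaw))],[0,-1,0]])
    zz=Rt[:,2];yy=Rt[:,1];Rt[:,0]=np.cross(yy,zz)
    print("t",s["clock"],"pos",s["eef_pos"],"shift",R.T@(np.array(P)-s["eef_pos"]),"turn",np.degrees(Rn.from_matrix(R.T@Rt).as_rotvec()),"q",s["joint_pos"],"F",s["ft_force"],"w",s["width"])
E
python3 - <<'E'
from h import *
c=get_calibration("wrist");w=snapshot("wrist");cv2.imwrite("pics/w1.png",w[:,:,::-1]);np.save("w1.npy",c,allow_pickle=True)
print(proj(c,[[.504,-.2,.1],[.504,-.2,.06]]))
go([.59,.27,.23],-20.4)
E
```

```text
[[-410.7347 -717.3147]
 [-265.8115 -545.4539]]
t 0.2 pos [ 0.1782 -0.6247  0.2049] shift [-0.6414 -0.0243 -0.7475] turn [  0.0598 -53.6828  -0.029 ] q [ 1.2272  0.629   0.0385  1.5179 -0.027   0.9963 -0.02  ] F [-0.1827 -0.4983 -0.3102] w 0.09409161886971615
```

Request:
apply_moves(series=[{"rx": 0.0, "ry": 0.0, "rz": 0.0, "tx": -0.04, "ty": -0.006, "tz": -0.046, "claw": 0.0}, {"rx": 0.0, "ry": 0.0, "rz": 0.0, "tx": -0.04, "ty": -0.006, "tz": -0.046, "claw": 0.0}, {"rx": 0.0, "ry": 0.0, "rz": 0.0, "tx": -0.04, "ty": -0.006, "tz": -0.046, "claw": 0.0}, {"rx": 0.0, "ry": 0.0, "rz": 0.0, "tx": -0.04, "ty": -0.006, "tz": -0.046, "claw": 0.0}, {"rx": 0.0, "ry": 0.0, "rz": 0.0, "tx": -0.04, "ty": 0.0, "tz": -0.046, "claw": 0.0}, {"rx": 0.0, "ry": 0.0, "rz": 0.0, "tx": -0.04, "ty": 0.0, "tz": -0.046, "claw": 0.0}, {"rx": 0.0, "ry": 0.0, "rz": 0.0, "tx": -0.04, "ty": 0.0, "tz": -0.046, "claw": 0.0}, {"rx": 0.0, "ry": 0.0, "rz": 0.0, "tx": -0.04, "ty": 0.0, "tz": -0.046, "claw": 0.0}], newtons=40)

```text
clock: 1.2
eef_pos: [0.3858, -0.1817, 0.2297]
tcp_rot: [-1.57, 0.001, -2.864]
ft_force: [1.4, -0.8, 0.5]
width: 0.0169
```

Request:
apply_moves(series=[{"rx": 0.0, "ry": 0.0, "rz": 0.0, "tx": -0.04, "ty": 0.0, "tz": -0.047, "claw": 0.0}, {"rx": 0.0, "ry": 0.0, "rz": 0.0, "tx": -0.04, "ty": 0.0, "tz": -0.047, "claw": 0.0}, {"rx": 0.0, "ry": 0.0, "rz": 0.0, "tx": -0.04, "ty": 0.0, "tz": -0.047, "claw": 0.0}, {"rx": 0.0, "ry": 0.0, "rz": 0.0, "tx": -0.04, "ty": 0.0, "tz": -0.047, "claw": 0.0}, {"rx": 0.0, "ry": 0.0, "rz": 0.0, "tx": -0.04, "ty": 0.0, "tz": -0.047, "claw": 0.0}, {"rx": 0.0, "ry": 0.0, "rz": 0.0, "tx": -0.04, "ty": 0.0, "tz": -0.047, "claw": 0.0}, {"rx": 0.0, "ry": 0.0, "rz": 0.0, "tx": -0.04, "ty": 0.0, "tz": -0.047, "claw": 0.0}, {"rx": 0.0, "ry": 0.0, "rz": 0.0, "tx": -0.04, "ty": 0.0, "tz": -0.047, "claw": 0.0}])

```text
clock: 2.2
eef_pos: [0.5904, 0.2676, 0.2294]
tcp_rot: [-1.57, 0.0, -2.864]
ft_force: [1.2, 0.3, -0.0]
width: 0.0005
```

Request:
apply_moves(series=[{"rx": 0.0, "ry": -9.0, "rz": 0.0, "tx": 0.0, "ty": 0.0, "tz": 0.0, "claw": 0.0}, {"rx": 0.0, "ry": -9.0, "rz": 0.0, "tx": 0.0, "ty": 0.0, "tz": 0.0, "claw": 0.0}, {"rx": 0.0, "ry": -9.0, "rz": 0.0, "tx": 0.0, "ty": 0.0, "tz": 0.0, "claw": 0.0}, {"rx": 0.0, "ry": -9.0, "rz": 0.0, "tx": 0.0, "ty": 0.0, "tz": 0.0, "claw": 0.0}, {"rx": 0.0, "ry": -9.0, "rz": 0.0, "tx": 0.0, "ty": 0.0, "tz": 0.0, "claw": 0.0}, {"rx": 0.0, "ry": -9.0, "rz": 0.0, "tx": 0.0, "ty": 0.0, "tz": 0.0, "claw": 0.0}])

```text
clock: 2.95
eef_pos: [0.5896, 0.2657, 0.2292]
tcp_rot: [-1.571, -0.0, -1.916]
ft_force: [-0.9, 0.4, -0.3]
width: 0.0007
```

Run:
```python
from h import *
c=get_calibration("wrist");w=snapshot("wrist");cv2.imwrite("pics/w2.png",w[:,:,::-1]);cv2.imwrite("pics/w2.png",w[:,:,::-1])
s=snapshot("side")[:,:,::-1]
cv2.imwrite("pics/v2.png",np.hstack([cv2.resize(w[:,:,::-1],(400,300)),crop(s,200,60,200,150,2)]))
# model points at theta=1.0
o=np.array([.557,.177,0]);ex=np.array([.937,-.349,0]);ey=np.array([.349,.937,0]);H=o+.055*ey+[0,0,.04]
for th in(.9,1.0,1.1): print(th,H-ey*(.092*np.cos(th)-.018*np.sin(th))+[0,0,.092*np.sin(th)+.018*np.cos(th)],proj(c,H-ey*(.092*np.cos(th)-.018*np.sin(th))+[0,0,.092*np.sin(th)+.018*np.cos(th)])*400/640)
go(H+.012*ey+[0,0,.075],-20.4)
```

```text
0.9 [0.5612 0.1882 0.1233] [[198.4498 207.7319]]
1.0 [0.5641 0.1962 0.1271] [[198.495  203.0837]]
1.1 [0.5672 0.2045 0.1302] [[198.5486 197.6994]]
t 3.05 pos [0.5896 0.2656 0.2291] shift [0.0274 0.1141 0.0003] turn [0.0421 0.322  0.013 ] q [-0.2399  0.6251 -0.3896  1.4898  0.2546  1.0776 -1.0344] F [ 0.4674 -0.0777 -0.6223] w 0.0004311513742341903
```

View pics/v2.png

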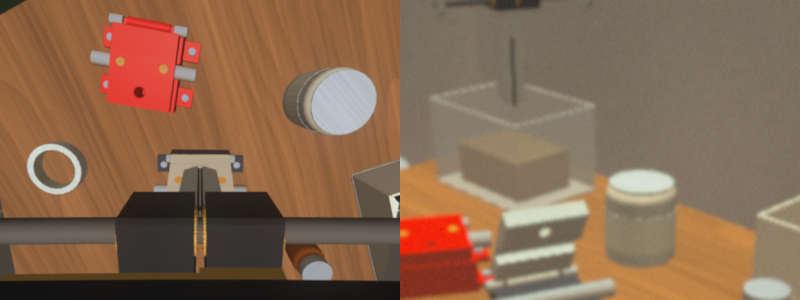

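Request:
apply_moves(series=[{"rx": 0.0, "ry": 0.0, "rz": 0.0, "tx": 0.0, "ty": 0.04, "tz": 0.0, "claw": 0.0}, {"rx": 0.0, "ry": 0.0, "rz": 0.0, "tx": 0.0, "ty": 0.04, "tz": 0.0, "claw": 0.0}, {"rx": 0.0, "ry": 0.0, "rz": 0.0, "tx": 0.02, "ty": 0.034, "tz": 0.0, "claw": 0.0}, {"rx": 0.0, "ry": 0.0, "rz": 0.0, "tx": 0.02, "ty": 0.0, "tz": 0.0, "claw": 0.0}, {"rx": 0.0, "ry": 0.0, "rz": 0.0, "tx": 0.01, "ty": 0.0, "tz": 0.0, "claw": 0.0}, {"rx": 0.0, "ry": 0.0, "rz": 0.0, "tx": 0.008, "ty": 0.0, "tz": 0.0, "claw": 0.0}, {"rx": 0.0, "ry": 0.0, "rz": 0.0, "tx": 0.0, "ty": 0.0, "tz": 0.0, "claw": 0.0}])

```text
clock: 3.92
eef_pos: [0.5703, 0.2117, 0.1162]
tcp_rot: [-1.57, 0.001, -1.922]
ft_force: [-0.8, 0.5, -0.2]
width: 0.0005
```

Run:
```python
from h import *
o=np.array([.557,.177,0]);ey=np.array([.349,.937,0]);H=o+.055*ey+[0,0,.04]
go(H-.019*ey+[0,0,.075],-20.4)
```

```text
t 3.925 pos [0.5703 0.2117 0.1162] shift [ 0.0012  0.0012 -0.0004] turn [-0.0586  0.2644 -0.0693] q [-0.1828  0.6948 -0.3547  1.7185  0.3202  0.7841 -1.0417] F [-0.7788  0.4577 -0.1997] w 0.00045076331401463756
```

Request:
apply_moves(series=[{"rx": 0.0, "ry": 0.0, "rz": 0.0, "tx": 0.008, "ty": 0.005, "tz": 0.0, "claw": 0.0}, {"rx": 0.0, "ry": 0.0, "rz": 0.0, "tx": 0.007, "ty": 0.004, "tz": 0.0, "claw": 0.0}, {"rx": 0.0, "ry": 0.0, "rz": 0.0, "tx": 0.0065, "ty": 0.005, "tz": 0.0, "claw": 0.0}, {"rx": 0.0, "ry": 0.0, "rz": 0.0, "tx": 0.0065, "ty": 0.005, "tz": 0.0, "claw": 0.0}])

```text
clock: 4.42
eef_pos: [0.5605, 0.1852, 0.0965]
tcp_rot: [-1.57, 0.001, -1.921]
ft_force: [2.2, 2.0, 2.4]
width: 0.0007
```

Request:
apply_moves(series=[{"rx": 0.0, "ry": 0.0, "rz": 0.0, "tx": 0.005, "ty": 0.006, "tz": 0.0, "claw": 0.0}, {"rx": 0.0, "ry": 0.0, "rz": 0.0, "tx": 0.005, "ty": 0.006, "tz": 0.0, "claw": 0.0}, {"rx": 0.0, "ry": 0.0, "rz": 0.0, "tx": 0.004, "ty": 0.007, "tz": 0.0, "claw": 0.0}, {"rx": 0.0, "ry": 0.0, "rz": 0.0, "tx": 0.004, "ty": 0.007, "tz": 0.0, "claw": 0.0}])

```text
clock: 4.92
eef_pos: [0.554, 0.1682, 0.0699]
tcp_rot: [-1.571, 0.0, -1.921]
ft_force: [1.5, 0.8, 2.6]
width: 0.0004
```

Request:
apply_moves(series=[{"rx": 0.0, "ry": 0.0, "rz": 0.0, "tx": 0.003, "ty": 0.006, "tz": 0.0, "claw": 0.0}, {"rx": 0.0, "ry": 0.0, "rz": 0.0, "tx": 0.002, "ty": 0.005, "tz": 0.0, "claw": 0.0}, {"rx": 0.0, "ry": 0.0, "rz": 0.0, "tx": 0.0, "ty": 0.001, "tz": 0.0, "claw": 0.0}, {"rx": 0.0, "ry": 0.0, "rz": 0.0, "tx": 0.0, "ty": 0.001, "tz": 0.0, "claw": 0.0}])

```text
clock: 5.42
eef_pos: [0.5516, 0.1632, 0.0582]
tcp_rot: [-1.571, -0.001, -1.921]
ft_force: [-3.3, -0.3, 14.7]
width: 0.0002
```

Request:
apply_moves(series=[{"rx": 0.0, "ry": 0.0, "rz": 0.0, "tx": 0.0, "ty": 0.0, "tz": 0.0, "claw": 0.0}, {"rx": 0.0, "ry": 0.0, "rz": 0.0, "tx": 0.0, "ty": -0.04, "tz": 0.0, "claw": 0.0}, {"rx": 0.0, "ry": 0.0, "rz": 0.0, "tx": 0.0, "ty": -0.06, "tz": 0.0, "claw": 0.0}, {"rx": 0.0, "ry": 0.0, "rz": 0.0, "tx": 0.04, "ty": -0.02, "tz": 0.0, "claw": 0.04}, {"rx": 0.0, "ry": 0.0, "rz": 0.0, "tx": 0.06, "ty": 0.0, "tz": 0.0, "claw": 0.04}, {"rx": 0.0, "ry": 0.0, "rz": 0.0, "tx": 0.0, "ty": 0.0, "tz": 0.0, "claw": 0.04}, {"rx": 0.0, "ry": 0.0, "rz": 0.0, "tx": 0.0, "ty": 0.0, "tz": 0.0, "claw": 0.04}])

```text
clock: 6.3
eef_pos: [0.5178, 0.0696, 0.1774]
tcp_rot: [-1.571, 0.0, -1.922]
ft_force: [-0.6, 0.7, 0.3]
width: 0.0369
```

Run:
```python
from h import *
c=get_calibration("wrist");w=snapshot("wrist")[:,:,::-1];t=snapshot("top")[:,:,::-1]
cv2.imwrite("pics/w3.png",w);cv2.imwrite("pics/t3.png",t);np.save("c3.npy",c,allow_pickle=True)
p=proj(c,[.544,.1415,.058])[0];q=proj(get_calibration("top"),[.544,.1415,.058])[0];print(p,q)
cv2.imwrite("pics/v3.png",np.hstack([cv2.resize(w,(400,300)),crop(t,210,200,100,75,4)]))
go([.5042,-.26,.19],-20.4)
```

```text
[317.8888 130.1075] [273.1855 250.0593]
t 6.4 pos [0.5181 0.071  0.1773] shift [ 0.3158 -0.0129  0.1001] turn [ 0.0259  0.4172 -0.0372] q [ 0.0933  0.51   -0.4125  1.8938  0.2769  0.7936 -0.817 ] F [-0.174   0.3418  0.3637] w 0.03968337492508172
```

View pics/v3.png

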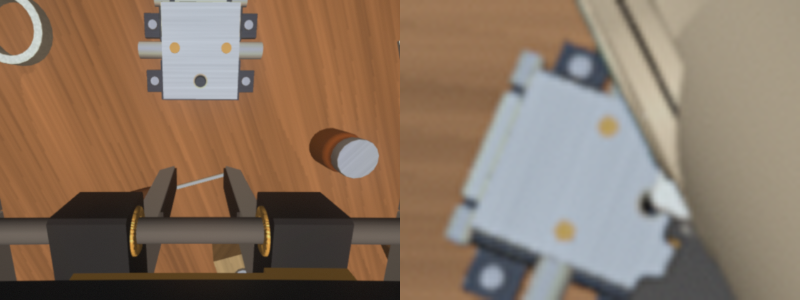

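The leaf is fully shut: the outer face is flat, the tube lies across both ends and the hole is dark. The hole is at about (201,81) in the half-scale wrist view, which is about (321,130) in full pixels. Now I'll look at the rack.

Request:
apply_moves(series=[{"rx": 0.0, "ry": 0.0, "rz": 0.0, "tx": 0.0525, "ty": -0.002, "tz": 0.0167, "claw": 0.04}, {"rx": 0.0, "ry": 0.0, "rz": 0.0, "tx": 0.0525, "ty": -0.002, "tz": 0.0167, "claw": 0.04}, {"rx": 0.0, "ry": 0.0, "rz": 0.0, "tx": 0.0525, "ty": -0.002, "tz": 0.0167, "claw": 0.04}, {"rx": 0.0, "ry": 0.0, "rz": 0.0, "tx": 0.0525, "ty": -0.002, "tz": 0.0167, "claw": 0.04}, {"rx": 0.0, "ry": 0.0, "rz": 0.0, "tx": 0.0525, "ty": -0.002, "tz": 0.0167, "claw": 0.04}, {"rx": 0.0, "ry": 0.0, "rz": 0.0, "tx": 0.0525, "ty": -0.002, "tz": 0.0167, "claw": 0.04}, {"rx": 0.0, "ry": 0.0, "rz": 0.0, "tx": 0.0, "ty": 0.0, "tz": 0.0, "claw": 0.04}])

```text
clock: 7.28
eef_pos: [0.5034, -0.2652, 0.1887]
tcp_rot: [-1.571, -0.002, -1.928]
ft_force: [-0.4, 0.1, 0.6]
width: 0.04
```

Run:
```python
from h import *
w3=cv2.imread("pics/w3.png");c3=np.load("c3.npy",allow_pickle=True).item()
g=cv2.cvtColor(w3,cv2.COLOR_BGR2GRAY)[110:150,300:342];print(g.min(),np.median(g))
m=(g<(int(g.min())+int(np.median(g)))/2).astype(np.uint8)
n,l,st,cc=cv2.connectedComponentsWithStats(m)
for i in range(1,n):
  if st[i,4]>20: print("hole",st[i],cc[i]+[300,110],onz(c3,cc[i]+[300,110],.058))
c=get_calibration("wrist");w=snapshot("wrist")[:,:,::-1]
cv2.imwrite("pics/w4.png",w);np.save("c4.npy",c,allow_pickle=True)
print(proj(c,[[.5042,-.2,.1],[.5042,-.2,.06]]))
go([.5042,-.2,.064],-20.4)
```

```text
67 189.0
hole [ 11  10  19  19 280] [320.1393 129.2036] [[0.5458 0.1415 0.058 ]]
[[285.3294 151.4332]
 [289.8055 150.3233]]
t 7.325 pos [ 0.5041 -0.2615  0.1888] shift [-0.0577  0.1249 -0.0211] turn [ 0.0281  0.176  -0.0256] q [ 0.6956  0.5555 -0.4079  1.7619  0.274   0.8811 -0.1864] F [0.153  1.2574 0.1574] w 0.039913609878959214
```

View pics/w4.png

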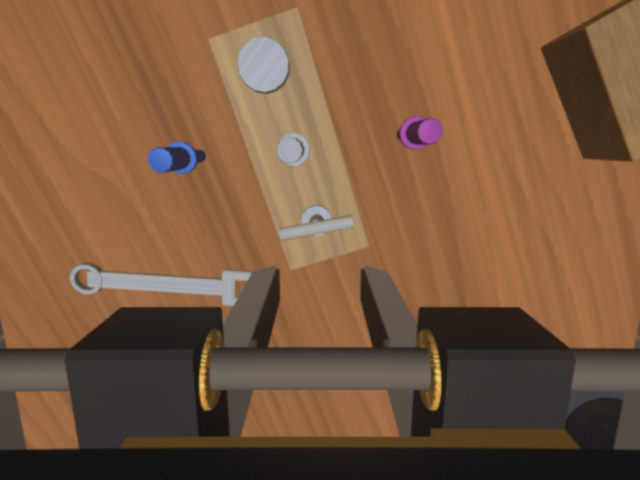

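The pin's round grip top is at about (290,150) and its collar at (293,149). The disc plug is at (263,65) and the T plug at (317,222); blue (160,158) and purple (428,131) are well clear.

Run:
```python
from h import *
w=cv2.imread("pics/w4.png");c=np.load("c4.npy",allow_pickle=True).item()
hsv=cv2.cvtColor(w,cv2.COLOR_BGR2HSV)[125:175,265:325]
m=(hsv[:,:,1]<60).astype(np.uint8);n,l,st,cc=cv2.connectedComponentsWithStats(m)
for i in range(1,n):
  if st[i,4]>50: print("low sat",st[i],cc[i]+[265,125])
g=cv2.GaussianBlur(cv2.cvtColor(w,cv2.COLOR_BGR2GRAY),(3,3),0)[125:175,265:325]
ci=cv2.HoughCircles(cv2.resize(g,None,fx=4,fy=4,interpolation=cv2.INTER_CUBIC),cv2.HOUGH_GRADIENT,1,10,param1=80,param2=20,minRadius=35,maxRadius=80)
if ci is not None:
  for x,y,r in ci[0][:4]:
    p=[x/4+265-.4,y/4+125-.4]; print("circ",p,r/4,onz(c,p,.1),onz(c,p,.06))
ct=get_calibration("top");
print("two-view pin top",tri(ct,(439.2,268.7),c,(290,150)))
P=onz(c,[290,150],.1)[0];Q=onz(c,[293,149],.06)[0];print(P,Q);go([(P[0]+Q[0])/2,(P[1]+Q[1])/2,.14],-20.4)
```

```text
low sat [ 11   7  34  35 887] [292.8726 148.9797]
two-view pin top (array([ 0.5058, -0.2007,  0.0854]), np.float64(0.0017456620490692582))
[ 0.5075 -0.2002  0.1   ] [ 0.5069 -0.1999  0.06  ]
t 7.325 pos [ 0.5041 -0.2615  0.1888] shift [-0.0587  0.0489 -0.0183] turn [ 0.0281  0.176  -0.0256] q [ 0.6956  0.5555 -0.4079  1.7619  0.274   0.8811 -0.1864] F [0.153  1.2574 0.1574] w 0.039913609878959214
```

Request:
apply_moves(series=[{"rx": 0.0, "ry": 0.0, "rz": 0.0, "tx": -0.03, "ty": 0.02, "tz": -0.009, "claw": 0.045}, {"rx": 0.0, "ry": 0.0, "rz": 0.0, "tx": -0.0285, "ty": 0.03, "tz": -0.0093, "claw": 0.045}, {"rx": 0.0, "ry": 0.0, "rz": 0.0, "tx": 0.0, "ty": 0.0, "tz": 0.0, "claw": 0.045}, {"rx": 0.0, "ry": 0.0, "rz": 0.0, "tx": 0.0, "ty": 0.0, "tz": 0.0, "claw": 0.045}])

```text
clock: 7.82
eef_pos: [0.5077, -0.1987, 0.14]
tcp_rot: [-1.57, -0.0, -1.919]
ft_force: [0.5, -0.0, -0.2]
width: 0.045
```

Run:
```python
from h import *
c=get_calibration("wrist");w=snapshot("wrist")[:,:,::-1]
cv2.imwrite("pics/w5.png",w);np.save("c5.npy",c,allow_pickle=True)
print(proj(c,[[.507,-.2,.1],[.507,-.2,.06]]))
cv2.imwrite("pics/v5.png",crop(w,200,150,240,180,3))
go([.507,-.2,.064],-20.4)
```

```text
[[317.1098 261.1931]
 [317.4741 244.1167]]
t 7.875 pos [ 0.5078 -0.1996  0.1402] shift [ 0.0006  0.0762 -0.0007] turn [-0.09    0.3496  0.0145] q [ 0.576   0.5875 -0.3819  1.8727  0.3125  0.7385 -0.3307] F [0.6107 0.2087 0.8848] w 0.0447889061216235
```

View pics/v5.png

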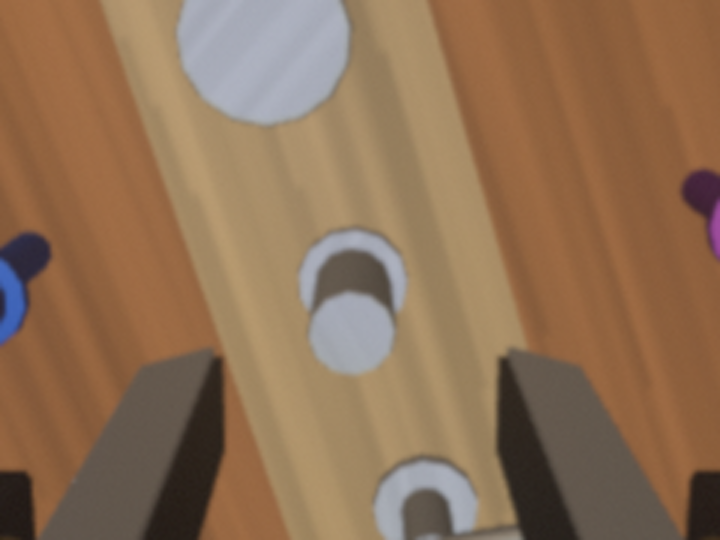

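The pin top is at (317,261), within 0.5 px of the prediction, and centred between the fingers. I'll descend and grip.

Request:
apply_moves(series=[{"rx": 0.0, "ry": 0.0, "rz": 0.0, "tx": 0.0, "ty": 0.03, "tz": 0.0, "claw": 0.045}, {"rx": 0.0, "ry": 0.0, "rz": 0.0, "tx": 0.0006, "ty": 0.03, "tz": -0.0007, "claw": 0.045}, {"rx": 0.0, "ry": 0.0, "rz": 0.0, "tx": 0.0, "ty": 0.016, "tz": 0.0, "claw": 0.045}, {"rx": 0.0, "ry": 0.0, "rz": 0.0, "tx": 0.0, "ty": 0.0, "tz": 0.0, "claw": 0.01}, {"rx": 0.0, "ry": 0.0, "rz": 0.0, "tx": 0.0, "ty": 0.0, "tz": 0.0, "claw": 0.01}, {"rx": 0.0, "ry": 0.0, "rz": 0.0, "tx": 0.0, "ty": 0.0, "tz": 0.0, "claw": 0.01}, {"rx": 0.0, "ry": 0.0, "rz": 0.0, "tx": 0.0, "ty": 0.0, "tz": 0.0, "claw": 0.01}], newtons=50)

```text
clock: 8.75
eef_pos: [0.5066, -0.2, 0.0645]
tcp_rot: [-1.569, -0.0, -1.921]
ft_force: [-0.5, 0.2, 5.1]
width: 0.0174
```

Request:
apply_moves(series=[{"rx": 0.0, "ry": 0.0, "rz": 0.0, "tx": 0.0, "ty": -0.03, "tz": 0.0, "claw": 0.01}, {"rx": 0.0, "ry": 0.0, "rz": 0.0, "tx": 0.0, "ty": -0.04, "tz": 0.0, "claw": 0.01}, {"rx": 0.0, "ry": 0.0, "rz": 0.0, "tx": -0.02, "ty": -0.03, "tz": -0.005, "claw": 0.01}, {"rx": 0.0, "ry": 0.0, "rz": 0.0, "tx": -0.05, "ty": 0.0, "tz": -0.0125, "claw": 0.01}, {"rx": 0.0, "ry": 0.0, "rz": 0.0, "tx": -0.05, "ty": 0.0, "tz": -0.0125, "claw": 0.01}, {"rx": 0.0, "ry": 0.0, "rz": 0.0, "tx": -0.05, "ty": 0.0, "tz": -0.0125, "claw": 0.01}, {"rx": 0.0, "ry": 0.0, "rz": 0.0, "tx": -0.05, "ty": 0.0, "tz": -0.0125, "claw": 0.01}, {"rx": 0.0, "ry": 0.0, "rz": 0.0, "tx": -0.05, "ty": 0.0, "tz": -0.0125, "claw": 0.01}])

```text
clock: 9.75
eef_pos: [0.5352, 0.0785, 0.1637]
tcp_rot: [-1.57, -0.0, -1.921]
ft_force: [0.3, 0.4, -0.8]
width: 0.0173
```

Run:
```python
from h import *
c=get_calibration("wrist");w=snapshot("wrist")[:,:,::-1]
cv2.imwrite("pics/w6.png",w);np.save("c6.npy",c,allow_pickle=True)
p=proj(c,[.5458,.1415,.058])[0];print("pred",p)
x,y=int(p[0])-22,int(p[1])-22
g=cv2.cvtColor(w,cv2.COLOR_BGR2GRAY)[y:y+44,x:x+44]
m=(g<(int(g.min())+int(np.median(g)))/2).astype(np.uint8)
n,l,st,cc=cv2.connectedComponentsWithStats(m)
for i in range(1,n):
  if st[i,4]>20: q=cc[i]+[x,y];print("hole",st[i],q,onz(c,q,.058));c3=np.load("c3.npy",allow_pickle=True).item();print(tri(c3,(320.14,129.2),c,q))
go([.5458,.1415,.145],-20.4)
```

```text
pred [301.6415 149.2219]
hole [ 14  13  19  19 293] [301.9044 148.9727] [[0.546  0.1416 0.058 ]]
(array([0.5459, 0.1416, 0.0545]), np.float64(4.5027174203950514e-05))
t 9.8 pos [0.5358 0.0888 0.1643] shift [-0.0529  0.0198 -0.0082] turn [-0.0016  0.8594 -0.4817] q [ 0.056   0.551  -0.3991  1.8588  0.2828  0.7828 -0.8321] F [ 0.3094  6.5128 -0.2666] w 0.017114538496295666
```

Request:
apply_moves(series=[{"rx": 0.0, "ry": 0.0, "rz": 0.0, "tx": -0.028, "ty": 0.0, "tz": -0.007, "claw": 0.01}, {"rx": 0.0, "ry": 0.0, "rz": 0.0, "tx": -0.02, "ty": 0.01, "tz": -0.005, "claw": 0.01}, {"rx": 0.0, "ry": 0.0, "rz": 0.0, "tx": -0.01, "ty": 0.01, "tz": -0.002, "claw": 0.01}, {"rx": 0.0, "ry": 0.0, "rz": 0.0, "tx": -0.005, "ty": 0.005, "tz": 0.0, "claw": 0.01}, {"rx": 0.0, "ry": 0.0, "rz": 0.0, "tx": 0.0, "ty": 0.0, "tz": 0.0, "claw": 0.01}, {"rx": 0.0, "ry": 0.0, "rz": 0.0, "tx": 0.0, "ty": 0.0, "tz": 0.0, "claw": 0.01}])

```text
clock: 10.55
eef_pos: [0.5439, 0.14, 0.1386]
tcp_rot: [-1.571, -0.0, -1.923]
ft_force: [0.0, -0.5, -2.2]
width: 0.017
```

Run:
```python
from h import *
s=read_state();c=get_calibration("wrist");w=snapshot("wrist")[:,:,::-1]
cv2.imwrite("pics/w7.png",w)
R=Rn.from_euler("xyz",s["tcp_rot"]).as_matrix();tip=s["eef_pos"]-[0,0,.0575]
print("tip",tip,proj(c,[tip,[.5459,.1416,.058]]))
cv2.imwrite("pics/v7.png",crop(w,240,120,160,120,5))
go([.5459,.1416,.135],-20.4)
```

```text
tip [0.5439 0.14   0.0811] [[317.5838 250.8139]
 [319.6148 238.728 ]]
t 10.6 pos [0.544  0.1401 0.1388] shift [-0.0021  0.0038  0.0012] turn [-0.0302  0.2433  0.0143] q [-0.0611  0.6087 -0.3701  1.8292  0.3058  0.7596 -0.9461] F [ 0.366   0.6165 -0.9066] w 0.016880899333033394
```

View pics/v7.png

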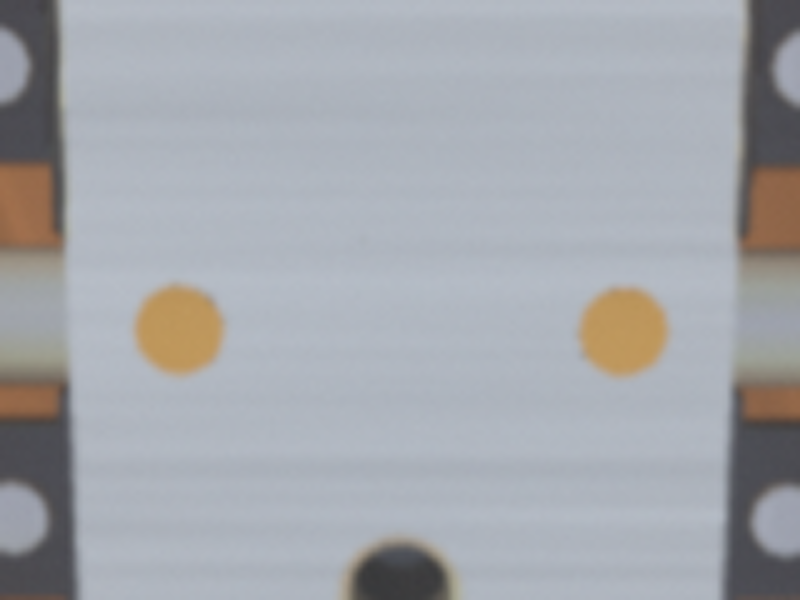

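Run:
```python
from h import *
w=cv2.imread("pics/w7.png");cv2.imwrite("pics/v8.png",crop(w,270,215,100,75,8))
```

View pics/v8.png

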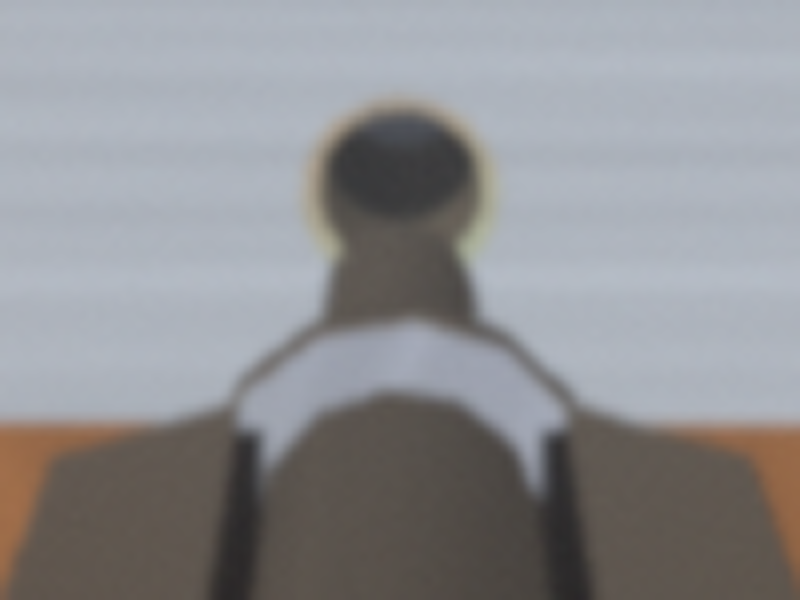

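Run:
```python
from h import *
s=read_state();c=get_calibration("wrist")
R=Rn.from_euler("xyz",s["tcp_rot"]).as_matrix();e=s["eef_pos"];print(e)
P=lambda dz,x=0,z=0: e+R@[x,0,z]-[0,0,dz]
print("tip",proj(c,P(.0575)),"axis at z.058",proj(c,P(e[2]-.058)),"+1mm z",proj(c,P(e[2]-.058,0,.001)),"+1mm x",proj(c,P(e[2]-.058,.001)))
w=cv2.imread("pics/w7.png");g=cv2.cvtColor(w,cv2.COLOR_BGR2GRAY).astype(int)
for r in(236,238,249,251,253): print(r,g[r,300:342:1])
```

```text
[0.544  0.1401 0.1388]
tip [[317.6149 250.8418]] axis at z.058 [[317.7918 241.7938]] +1mm z [[319.2215 241.7939]] +1mm x [[317.7936 243.1775]]
236 [179 179 179 180 180 179 180 175 166 149 113  77  61  59  59  58  59  59
  58  59  61  60  61  59  61  62  63  63  78 113 151 169 176 179 180 181
 180 180 179 180 180 180]
238 [181 181 181 180 181 181 179 175 165 143 109  81  68  61  59  58  58  58
  59  61  59  60  60  60  60  61  64  74  87 109 148 168 177 179 180 181
 182 181 182 181 182 181]
249 [185 184 185 185 185 184 185 185 185 183 167 128  97  90  89  89  90  89
  89  86  86  85  83  81  80  78  77  86 123 164 182 186 185 186 186 185
 186 186 185 185 186 186]
251 [181 181 182 182 182 183 182 182 181 175 150 114  92  89  89  90  90  89
  87  86  85  83  82  81  79  77  76  75  95 140 172 180 182 181 182 181
 181 182 183 182 182 183]
253 [177 178 179 178 178 178 179 178 177 167 133 102  89  89  87  87  88  86
  87  87  87  88  88  85  82  80  77  76  87 121 160 175 178 179 179 179
 179 179 179 179 178 179]
```

By image, the shank axis is within 0.2 mm of the hole sideways, and it needs -2.1 mm along tool x. Starting the insertion.

Request:
apply_moves(series=[{"rx": 0.0, "ry": 0.0, "rz": 0.0, "tx": -0.0021, "ty": 0.005, "tz": -0.0001, "claw": 0.01}, {"rx": 0.0, "ry": 0.0, "rz": 0.0, "tx": 0.0, "ty": 0.01, "tz": 0.0, "claw": 0.01}, {"rx": 0.0, "ry": 0.0, "rz": 0.0, "tx": 0.0, "ty": 0.006, "tz": 0.0, "claw": 0.01}, {"rx": 0.0, "ry": 0.0, "rz": 0.0, "tx": 0.0, "ty": 0.004, "tz": 0.0, "claw": 0.01}, {"rx": 0.0, "ry": 0.0, "rz": 0.0, "tx": 0.0, "ty": 0.004, "tz": 0.0, "claw": 0.01}, {"rx": 0.0, "ry": 0.0, "rz": 0.0, "tx": 0.0, "ty": 0.0, "tz": 0.0, "claw": 0.01}])

```text
clock: 11.35
eef_pos: [0.5442, 0.1429, 0.1092]
tcp_rot: [-1.571, -0.0, -1.921]
ft_force: [0.4, -0.3, -1.0]
width: 0.0171
```

Request:
apply_moves(series=[{"rx": 0.0, "ry": 0.0, "rz": 0.0, "tx": 0.0, "ty": 0.005, "tz": 0.0, "claw": 0.01}, {"rx": 0.0, "ry": 0.0, "rz": 0.0, "tx": 0.0, "ty": 0.005, "tz": 0.0, "claw": 0.01}, {"rx": 0.0, "ry": 0.0, "rz": 0.0, "tx": 0.0, "ty": 0.004, "tz": 0.0, "claw": 0.01}, {"rx": 0.0, "ry": 0.0, "rz": 0.0, "tx": 0.0, "ty": 0.003, "tz": 0.0, "claw": 0.01}])

```text
clock: 11.85
eef_pos: [0.5443, 0.143, 0.0921]
tcp_rot: [-1.571, -0.0, -1.921]
ft_force: [-0.5, 0.4, -0.2]
width: 0.0172
```

Request:
apply_moves(series=[{"rx": 0.0, "ry": 0.0, "rz": 0.0, "tx": 0.0, "ty": 0.006, "tz": 0.0, "claw": 0.01}, {"rx": 0.0, "ry": 0.0, "rz": 0.0, "tx": 0.0, "ty": 0.006, "tz": 0.0, "claw": 0.01}, {"rx": 0.0, "ry": 0.0, "rz": 0.0, "tx": 0.0, "ty": 0.005, "tz": 0.0, "claw": 0.01}, {"rx": 0.0, "ry": 0.0, "rz": 0.0, "tx": 0.0, "ty": 0.003, "tz": 0.0, "claw": 0.01}, {"rx": 0.0, "ry": 0.0, "rz": 0.0, "tx": 0.0, "ty": 0.002, "tz": 0.0, "claw": 0.01}])

```text
clock: 12.48
eef_pos: [0.5444, 0.143, 0.0703]
tcp_rot: [-1.571, -0.0, -1.921]
ft_force: [-0.6, -0.2, -0.8]
width: 0.0174
```

Request:
apply_moves(series=[{"rx": 0.0, "ry": 0.0, "rz": 0.0, "tx": 0.0, "ty": 0.0015, "tz": 0.0, "claw": 0.01}, {"rx": 0.0, "ry": 0.0, "rz": 0.0, "tx": 0.0, "ty": 0.0015, "tz": 0.0, "claw": 0.01}, {"rx": 0.0, "ry": 0.0, "rz": 0.0, "tx": 0.0, "ty": 0.0, "tz": 0.0, "claw": 0.01}], newtons=60)

```text
clock: 12.85
eef_pos: [0.5444, 0.1431, 0.0675]
tcp_rot: [-1.571, 0.0, -1.921]
ft_force: [-0.3, -0.6, -1.3]
width: 0.0172
```

Request:
apply_moves(series=[{"rx": 0.0, "ry": 0.0, "rz": 0.0, "tx": 0.0, "ty": 0.001, "tz": 0.0, "claw": 0.01}, {"rx": 0.0, "ry": 0.0, "rz": 0.0, "tx": 0.0, "ty": 0.0, "tz": 0.0, "claw": 0.01}])

```text
clock: 13.1
eef_pos: [0.5445, 0.143, 0.0674]
tcp_rot: [-1.57, 0.0, -1.921]
ft_force: [-1.8, -0.2, 6.8]
width: 0.017
```

Request:
apply_moves(series=[{"rx": 0.0, "ry": 0.0, "rz": 0.0, "tx": 0.0, "ty": 0.0004, "tz": 0.0, "claw": 0.01}, {"rx": 0.0, "ry": 0.0, "rz": 0.0, "tx": 0.0, "ty": 0.0, "tz": 0.0, "claw": 0.01}, {"rx": 0.0, "ry": 0.0, "rz": 0.0, "tx": 0.0, "ty": 0.0, "tz": 0.0, "claw": 0.01}, {"rx": 0.0, "ry": 0.0, "rz": 0.0, "tx": 0.0, "ty": 0.0, "tz": 0.0, "claw": 0.01}])

```text
clock: 13.6
eef_pos: [0.5445, 0.143, 0.0674]
tcp_rot: [-1.57, -0.0, -1.921]
ft_force: [-2.2, -0.6, 11.2]
width: 0.0172
```

Run:
```python
from h import *
w=snapshot("wrist")[:,:,::-1];s=snapshot("side")[:,:,::-1];t=snapshot("top")[:,:,::-1]
for i in range(4):
  print(read_state()["ft_force"],read_state()["eef_pos"],read_state()["width"]);snapshot("side")
cv2.imwrite("pics/v9.png",np.vstack([np.hstack([crop(w,220,165,200,150,2),crop(s,200,125,160,120,2.5)]),np.hstack([cv2.resize(t,(400,300)),crop(s,330,235,160,120,2.5)])]))
```

```text
[-2.6521 -1.3778 10.0285] [0.5445 0.143  0.0674] 0.017537885231426503
[-1.8991 -0.6799  9.1711] [0.5445 0.143  0.0674] 0.01699175569735112
[-3.3947 -1.0873  9.6225] [0.5445 0.143  0.0674] 0.017484490774018518
[-2.6505 -0.3018 10.856 ] [0.5445 0.1431 0.0674] 0.01699008303884711
```

View pics/v9.png

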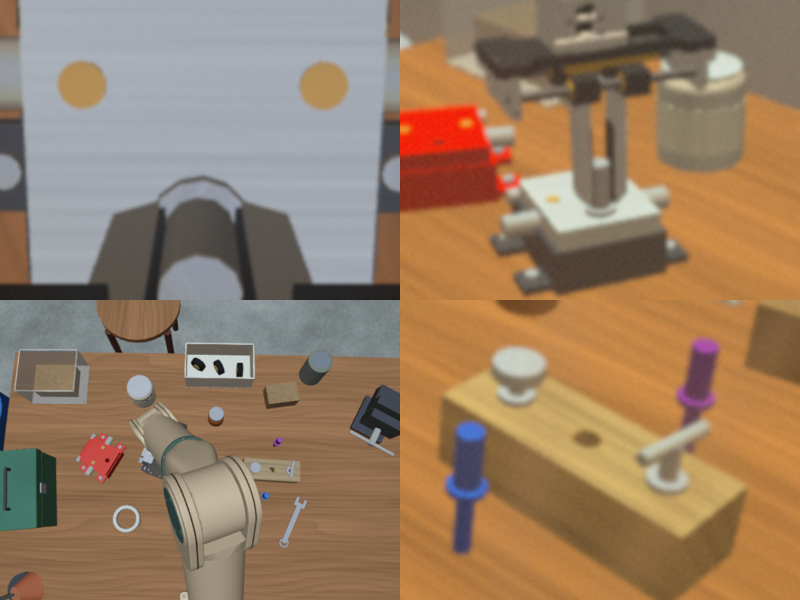

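The collar sits on the shut leaf at about (200,190) in the wrist crop and (600,210) in the side crop. The middle rack hole is empty and both plugs are still in place. The hand is holding a steady push of about 10 N. Handing in.

```bash
python3 -c "
from h import *
print(hand_in())"
```

```text
the job is handed in; nothing more can be done
None
```

The job is done and handed in. I shut the top half with closed fingertips, took the plain-grip pin from the middle rack hole, and pushed it through both halves until the collar met the jig. The hand is still gripping the pin and pressing down.

**Last checks:**
- **Leaf:** pressed shut with about 15 N. The fingertips stopped at z = 58.2 mm, where the shut face should be (58 mm).
- **Pin:** the collar stopped with the TCP at z = 67.4 mm; 67.5 mm was expected for home. The pictures show the collar on the jig.
- **Push and time:** the downward push read 9 to 11 N and stayed steady, with the grip set to 60 N. The clock was about 14 s of the 56 s allowed.
- **Surroundings:** the tee and disc plugs are still in the rack. In the last pictures the loose items in view were where they started. The arm hid the screwdriver in the last top view, so I could not check that one.

**What disagreed:** the wrist camera's calibration was about 1.5 mm off sideways from the fingers, so I lined the pin up with the hole by image. A short-baseline height check of the leaf hole read 54.5 mm instead of 58 mm. A two-view check of the pin top read 85 mm instead of 100 mm, though the fixed cameras gave 100.6 mm. My first move call was refused because its rows left out some values.

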